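# Snap the bench magnifier onto its bracket eye

## Robot

A 6-joint arm with a two-finger parallel gripper is mounted at the origin on the work surface. World frame = base frame: x ahead of the robot, y to its left, z up, the work surface at z = 0. Lengths are in m, angles in rad, forces in N, time in s.
With the tool pointing down it reaches from about 0.375 to 0.975 m from the base axis. Payload 3.8 kg.
Tool frame: the origin (TCP) lies midway between the tips of the shut fingers; the grasp point (between the pads) lies 19 mm behind it; z points along the fingers, y is the line along which they close (so a half turn about z gives the same grasp; the last joint's range is limited). The gripper opens to 88 mm and grips with 3 to 60 N. Pads are 18 mm wide; open, the fingers measure 123 mm over their backs; the gripper's body (75 mm by 187 mm) begins 45 mm behind the grasp point.
Start: joints at [-1.301, 0.264, 1.604, -0, 1.274, -0.037], TCP at [0.204, -0.643, 0.239] pointing down, gripper open.
Joint ranges: [-2.63, 2.63], [-0.94, 2.18], [0.31, 2.57], [-1.31, 4.45], [0, 2.66], [-2.55, 2.55]. Speed limits (rad/s): [2.57, 2.57, 3.14, 3.14, 3.14, 3.14].

## Interface

Orientations are given as a rotation vector (axis times angle).
In Python, from cell import manip, inverse_kinematics, cams, order gives the robot as it stands. Calls block until the motion is done:
- manip.move_pose(position, orientation): joint-space move of the TCP to a pose.
- manip.move_linear(position, rate=0.15, rot=None): straight line of the TCP; rot=None keeps the orientation; rate is the mean speed in m/s.
- manip.set_joints(angles): joint-space move.
- manip.set_gripper(opening, force=None): finger opening in m; force is the grip in N (None keeps the last); returns when the fingers have stopped.
- manip.dwell(seconds).
- inverse_kinematics(position, orientation): joint angles nearest the present ones, or None.
- manip.state(): the state.
- cams.capture(name): name is "scene" or "top"; returns a dict with "image" (384x512x3 uint8, blue, green, red), "z_map" (384x512 float32, m along the optical axis (not along the pixel's ray), 0 where there is no reading), "intrinsics" (3x3 intrinsics, pixels), "position" and "orientation" of the camera in the world. Camera axes: x right, y down, z forward; pixel columns grow to the right and rows downward; lengths in m; the calibration is good to about 2 mm. A picture is of the moment at which its call begins.
A pose or a line that the arm cannot do raises manip.IKError and nothing moves.
- order.close_job(): hands the job in; it is judged then, once.
The state is a dict: "clock": time; "joint_pos": joint angles; "joint_velocities": joint speeds; "tau": joint torques, N m; "tool_pos": TCP position; "tcp_rot": TCP orientation; "contact_force": force on the tool from outside, world axes, zero at the start; "moment": the same for the moment, N m; "gripper_width": finger opening in m; "grasp_force": force on a finger pad.
Only numpy, scipy, OpenCV 4.12 (cv2) and the standard library are available. Lean on these libraries where they do the work, as an engineer would, in place of code of your own. Each camera call takes 0.05 s, during which the arm holds its last target. There are 200 camera calls.

## Task

Take the magnifier with the sprung snap hook out of the wooden rack and clip it onto the staple-shaped eye of the grey bracket: press the hook's gate against the eye's front bar, gently (it takes well under 10 N, and 20 N would bend it), until the bar passes inside and the gate springs shut. Leave it hanging freely from the eye, and leave the other magnifier and the rest of the bench alone.

Things in the scene. Friction and masses are not known exactly. Their poses are not given: they have to be found in the camera images.
- mag_grip (a point): Centre of the black grip tab of the magnifier with the snap hook (110 to 180 g). z up, +x from tab to gate (the way to push), y through the thickness. Tab: 41 mm along x, 12 thick along y, 52 high; grip it across y from above. Lens frame below it: 48 x 10 x 46 mm, underside 72 mm below this point, middle at x +29.5 mm.
- hook_mouth (a point): Point on the gate's outer face where the eye's bar should meet it, 60.5 mm in x and 1 mm in z from the tab centre, same axes. Bar centre 8 mm below to 4 mm above it will do; higher hits the hook's nose (8 mm wire, tip 9 mm above, 8 mm farther out). With its centre about 30 mm inside this point (-x) the bar is past the gate, which snaps shut; at 34.5 mm inside it meets the hook's rigid back.
- hook_crown (a point): Highest point inside the hook (underside of its upper wire), 34.5 mm in x and 25 mm in z from the tab centre, same axes: here the hook hangs on the bar. So after the bar is in, the hook comes down 20 mm onto it.
- gate (a joint): Opening angle of the hook's sprung gate in rad: 0 shut, about 1.1 when the bar is passing, 1.5 at most. It springs shut by itself; pressing it open takes about 4 to 9 N at the bar.
- eye_root (a point): Point on the post's front face midway between the two wires of the eye, 165 mm high. The eye is a level staple of 8 mm steel wire: side wires 48 mm apart run out in -x to a front bar along y. Push the hook onto that bar along +x. The staple's depth in the post differs each time and is not measured: the bar's centre stands anywhere from 63 to 107 mm out (-x) from this point, and stays there when pressed.
- bracket: Grey steel bracket fixed to the bench, with the eye: foot 90 x 110 x 12 mm, post 66 mm wide along y, 28 mm along x, 188 mm high. Origin at table height, under the middle of the post's front face, same axes as the eye root.
- rack: Fixed wooden block 85 x 140 x 42 mm with two slots 34 mm deep, 50 mm long along x, 13 mm wide, at y -37 and +37 mm. The two magnifiers stand in them in either order, hooks towards the rack's +x. Origin: centre of its underside.
- loop_magnifier: The other magnifier, with a closed wire loop: leave it. Same frame, tab and outline; origin at the centre of its underside.
- solder_reel: Metal solder reel, 54 mm diameter, 42 mm high; leave alone. Origin under its centre.
- flux_jar: Small jar with black cap, 40 mm diameter, 45 mm high; leave alone. Origin under its centre.
- driver: Screwdriver, 150 mm, lying; leave alone.
- brush: Cleaning brush, 150 mm, lying; leave alone.
- screw_tray: Low grey divided tray 90 x 70 x 22 mm; leave alone.
- board_jig: Circuit board in a black holding jig 130 x 70 x 20 mm; leave alone.
- ipa_bottle: Clear bottle 50 mm diameter, 120 mm high; leave alone.
Mind the look-alikes: they are no part of the job. What is shaped like the part that bears mag_grip but orange, purple or red is not meant.

How it is judged:
By the outcome, as a careful person would: the job done as asked, in the order asked, and still so for the second after the job is handed in, with the robot touching nothing.
It also fails if it takes over 59 s, if anything falls off the work surface, if the arm or the gripper's body presses on something with over 40 N, if the wrist force passes 120 N, or if a joint passes its speed limit or range.

## Working session

There is one attempt and no reset: what is moved stays moved. The work goes in short steps, each a Python script; the robot and the scene stay as the last script left them, time stands still between calls to the robot, and variables do not carry over. Pictures are saved under pics/ and viewed, at most 10 in all, crops included, and the job is handed in when it is done.

```bash
mkdir -p pics; ls
cat > h.py <<'E'
import numpy as np, cv2
from scipy.spatial.transform import Rotation as R
from cell import manip, inverse_kinematics, cams, order
def rotm(o):
    o=np.array(o,float)
    return o if o.shape==(3,3) else (R.from_quat(o) if o.size==4 else R.from_rotvec(o)).as_matrix()
def cloud(c):
    K=np.array(c["intrinsics"]);z=c["z_map"];v,u=np.indices(z.shape)
    P=np.stack([(u-K[0,2])/K[0,0]*z,(v-K[1,2])/K[1,1]*z,z],-1)
    W=P@rotm(c["orientation"]).T+np.array(c["position"]);W[z<=0]=np.nan
    return W
E
python3 - <<'E'
from h import *
for n in("scene","top"):
    c=cams.capture(n);cv2.imwrite(f"pics/{n}0.png",cv2.resize(c["image"],(800,600),interpolation=cv2.INTER_CUBIC))
    np.savez(f"{n}0.npz",img=c["image"],W=cloud(c),K=c["intrinsics"],p=c["position"],R=rotm(c["orientation"]))
    print(n,c["position"],c["orientation"],c["intrinsics"])
print(manip.state())
E
```

```text
pics
scene [1.30010083 0.24869094 1.16297331] [-1.52451208 -2.19509141  0.71870345] [[483.41258668   0.         259.60401884]
 [  0.         483.41258668 196.67960093]
 [  0.           0.           1.        ]]
top [ 0.42579789 -0.00431735  1.20272806] [-2.13576679  2.14520861 -0.14246614] [[403.40109388   0.         257.65760514]
 [  0.         403.40109388 199.72467713]
 [  0.           0.           1.        ]]
{'clock': 0.1, 'joint_pos': array([-1.30091371e+00,  2.64657875e-01,  1.60524353e+00, -1.87697817e-05,
        1.27368520e+00, -3.68828565e-02]), 'joint_velocities': array([ 0.00094356, -0.00205139, -0.00174458, -0.00078311, -0.00161151,
       -0.00042443]), 'tau': array([ 3.67892262e-04, -5.03621936e+01, -3.58071542e+01,  7.30033522e-02,
        2.33680493e-02, -5.24357210e-05]), 'tool_pos': array([ 0.20366647, -0.6428677 ,  0.23752265]), 'tcp_rot': array([-3.10275361e+00, -4.79685173e-01,  3.91808115e-04]), 'contact_force': array([ 0.2657952 ,  0.40425502, -0.22133463]), 'moment': array([ 0.00754758,  0.00486316, -0.03017733]), 'grasp_force': 0.0, 'gripper_width': 0.0880408374313429}
```

View pics/scene0.png

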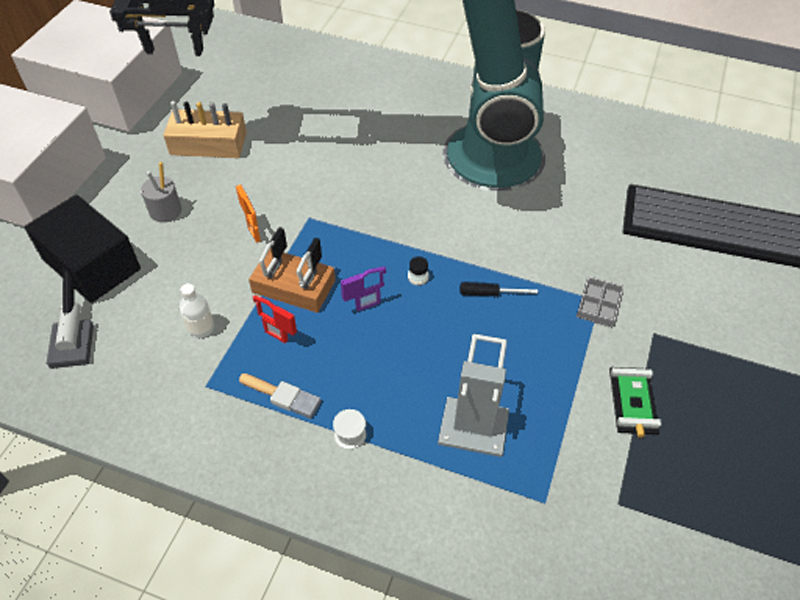

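View pics/top0.png

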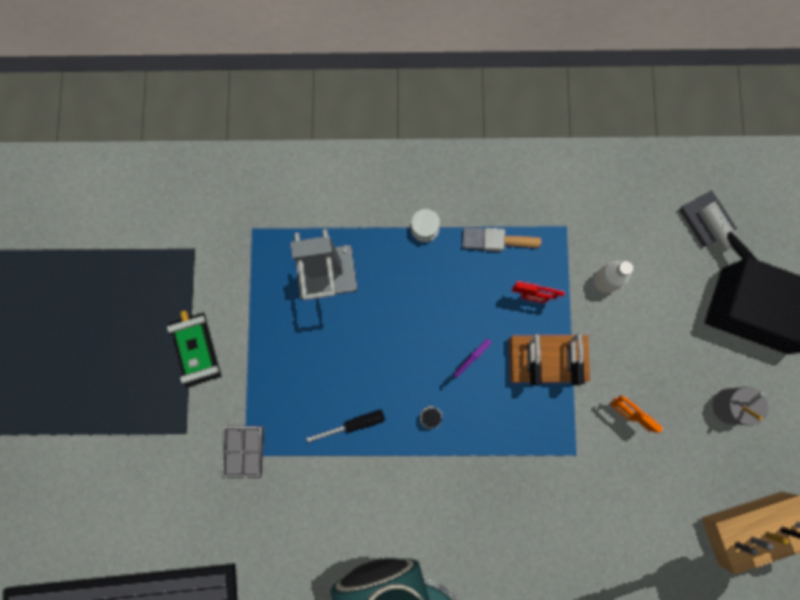

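Scene view: the rack is at (293,280) and holds two magnifiers, at about (272,255) and (309,262). In the top view they're at (535,358) and (577,358). The orange, purple and red look-alikes are outside the rack. The bracket's eye is at (488,350) in the scene view and (316,278) in the top view. Next I'll enlarge the rack in both views.

Run:
```python
from h import *
s=np.load("scene0.npz")["img"];t=np.load("top0.npz")["img"]
a=cv2.resize(s[140:205,155:220],(400,400),interpolation=cv2.INTER_CUBIC)
b=cv2.resize(t[205:255,320:370+10][:, :50+10],(400,333),interpolation=cv2.INTER_CUBIC)
b=cv2.copyMakeBorder(b,0,67,0,0,cv2.BORDER_CONSTANT)
cv2.imwrite("pics/rack.png",np.hstack([a,b]))
a=cv2.resize(s[205:295,275:335],(400,600),interpolation=cv2.INTER_CUBIC)
b=cv2.resize(t[140:200,180:230],(400,480),interpolation=cv2.INTER_CUBIC)
b=cv2.copyMakeBorder(b,0,120,0,0,cv2.BORDER_CONSTANT)
cv2.imwrite("pics/br.png",np.hstack([a,b]))
```

```text
(no output)
```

View pics/rack.png

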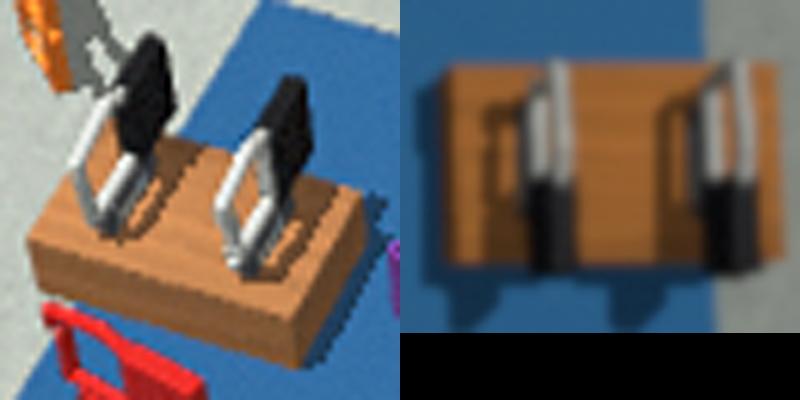

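View pics/br.png

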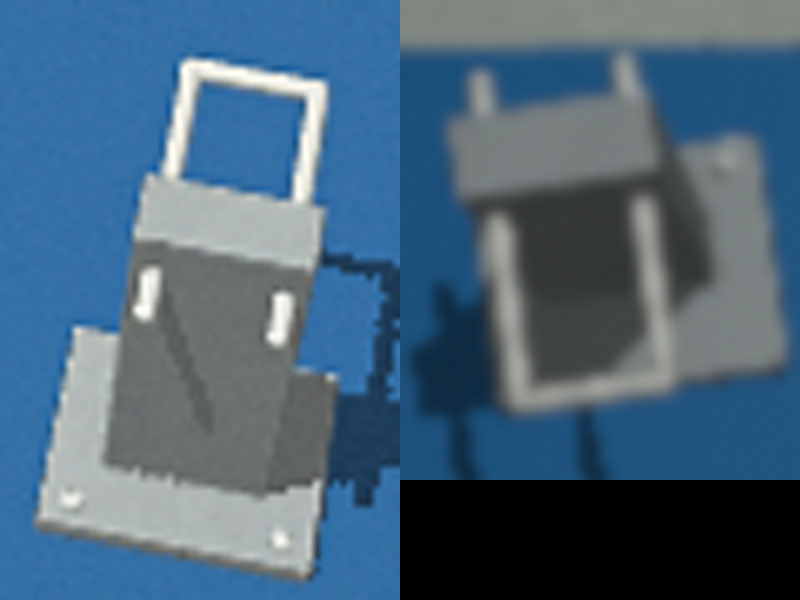

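Run:
```python
from h import *
s=np.load("scene0.npz")["img"]
a=cv2.resize(s[152:182,160:180],(400,600),interpolation=cv2.INTER_LANCZOS4)
b=cv2.resize(s[158:188,184:204],(400,600),interpolation=cv2.INTER_LANCZOS4)
cv2.imwrite("pics/hooks.png",np.hstack([a,b]))
```

```text
(no output)
```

View pics/hooks.png

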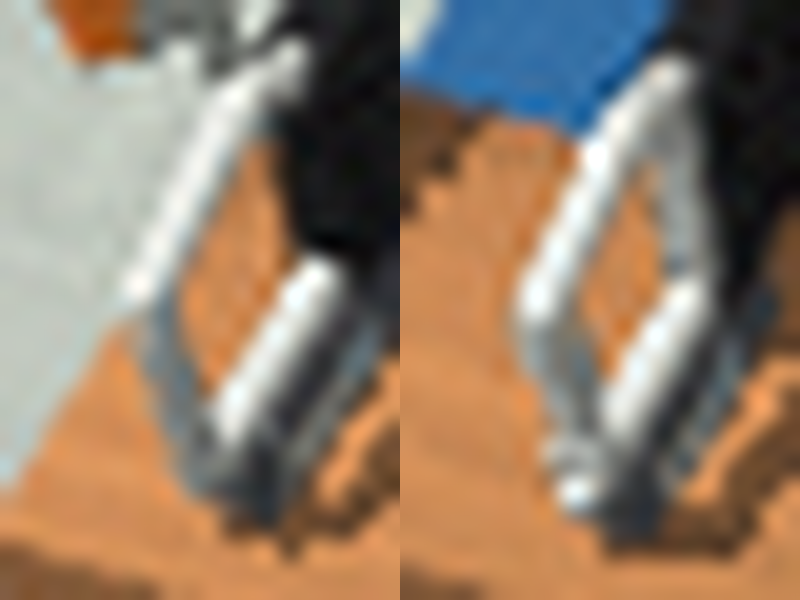

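```bash
cat >> h.py <<'E'
def local(W,o,yaw):
    d=W-np.array(o);c,s=np.cos(yaw),np.sin(yaw)
    return np.stack([c*d[...,0]+s*d[...,1],-s*d[...,0]+c*d[...,1],d[...,2]],-1)
E
python3 - <<'E'
from h import *
import os
D={n:np.load(n+"0.npz") for n in("scene","top")}
# rack top face
for n in D:
    W=D[n]["W"];img=D[n]["img"].astype(int)
    sl=(slice(140,205),slice(155,220)) if n=="scene" else (slice(200,260),slice(315,390))
    w=W[sl].reshape(-1,3);c=img[sl].reshape(-1,3)
    m=(abs(w[:,2]-.042)<.006)&(c[:,2]>c[:,0]+40)
    r=cv2.minAreaRect((w[m][:,:2]*1000).astype(np.float32));print(n,"rack",m.sum(),r,np.median(w[m][:,2]))
    # bracket post top & wire
    sl=(slice(205,295),slice(275,335)) if n=="scene" else (slice(140,200),slice(180,230))
    w=W[sl].reshape(-1,3)
    m=abs(w[:,2]-.188)<.006;r=cv2.minAreaRect((w[m][:,:2]*1000).astype(np.float32));print(n,"post",m.sum(),r,np.median(w[m][:,2]))
    m=(abs(w[:,2]-.167)<.006);r=cv2.minAreaRect((w[m][:,:2]*1000).astype(np.float32));print(n,"eye",m.sum(),r)
E
```

```text
scene rack 765 ((479.6123046875, -285.7515869140625), (258.0234375, 157.77664184570312), 41.73739242553711) 0.04214337947163238
scene post 304 ((683.4484252929688, 161.00225830078125), (30.266111373901367, 65.47956085205078), 8.564261436462402) 0.1879119052133325
scene eye 279 ((659.2575073242188, 157.2223358154297), (116.84176635742188, 65.48529815673828), 8.525064468383789)
top rack 927 ((510.24774169921875, -261.3190612792969), (83.20370483398438, 141.59205627441406), 0.06330320239067078) 0.04245037325373735
top post 275 ((685.7819213867188, 160.7010498046875), (29.48470687866211, 65.68476104736328), 7.052941799163818) 0.1879932457608029
top eye 259 ((661.6986083984375, 155.23123168945312), (114.94692993164062, 63.977413177490234), 9.510004997253418)
```

Run:
```python
from h import *
D={n:np.load(n+"0.npz") for n in("scene","top")}
out=[]
for n in D:
    W=D[n]["W"];img=D[n]["img"]
    w=local(W,[.510,-.2613,0],0.0)*1000
    m0=(abs(w[...,0])<42)&(abs(w[...,1])<68)&(abs(w[...,2]-42)<4)
    r=cv2.minAreaRect(w[m0][:,:2].astype(np.float32));print(n,"rack local",r)
    for sy in(-1,1):
        m=(abs(w[...,0])<75)&(abs(w[...,1]-sy*37)<22)&(w[...,2]>50)&(w[...,2]<130)
        p=w[m];c=img[m];dark=c.max(1)<70
        t=p[dark&(p[:,2]>100)]
        print(n,sy,"tab top",len(t),t.min(0).round(1),t.max(0).round(1),np.median(t,0).round(1))
        if len(t)>5:print("  rect",cv2.minAreaRect(t[:,:2].astype(np.float32)))
        cv=np.full((400,400,3),(120,60,120),np.uint8)
        for q,k in sorted(zip(p.tolist(),c.tolist())):
            u=int((q[0]+40)*3.5);v=int(390-(q[2]-30)*4)
            cv2.circle(cv,(u,v),3,k,-1)
        if n=="scene":out.append(cv)
        else:
            cv=np.full((200,400,3),(120,60,120),np.uint8)
            for q,k in sorted(zip(p.tolist(),c.tolist()),key=lambda a:a[0][2]):
                cv2.circle(cv,(int((q[0]+40)*3.5),int(100-(q[1]-sy*37)*4)),3,k,-1)
            out.append(cv)
cv2.imwrite("pics/side.png",np.vstack([np.hstack(out[:2]),np.hstack(out[2:])]))
```

```text
scene rack local ((-0.007419586181640625, 0.1179656982421875), (83.41258239746094, 135.10153198242188), 0.2690269649028778)
scene -1 tab top 38 [-50.1 -40.7 100.3] [-12.8 -28.5 111.4] [-33.5 -33.5 105.5]
  rect ((-31.445589065551758, -34.49565887451172), (37.40142059326172, 12.135451316833496), 0.6712303757667542)
scene 1 tab top 37 [-47.   34.6 100.9] [-12.3  45.  111.6] [-31.7  40.5 106.2]
  rect ((-29.67862319946289, 39.855323791503906), (10.122297286987305, 34.62366485595703), 88.75679016113281)
top rack local ((0.4585762023925781, -0.1163787841796875), (135.67396545410156, 83.21813201904297), 89.8768310546875)
top -1 tab top 58 [-48.9 -40.3 100.1] [-13.8 -30.2 111.4] [-32.8 -34.7 105.9]
  rect ((-31.28914451599121, -34.76214599609375), (35.270721435546875, 9.855334281921387), 2.7164952754974365)
top 1 tab top 58 [-48.6  31.7 100.2] [-13.7  44.  110.7] [-32.5  38.2 106.1]
  rect ((-31.20223045349121, 38.22898483276367), (35.48287582397461, 11.303274154663086), 3.4273762702941895)
```

View pics/side.png

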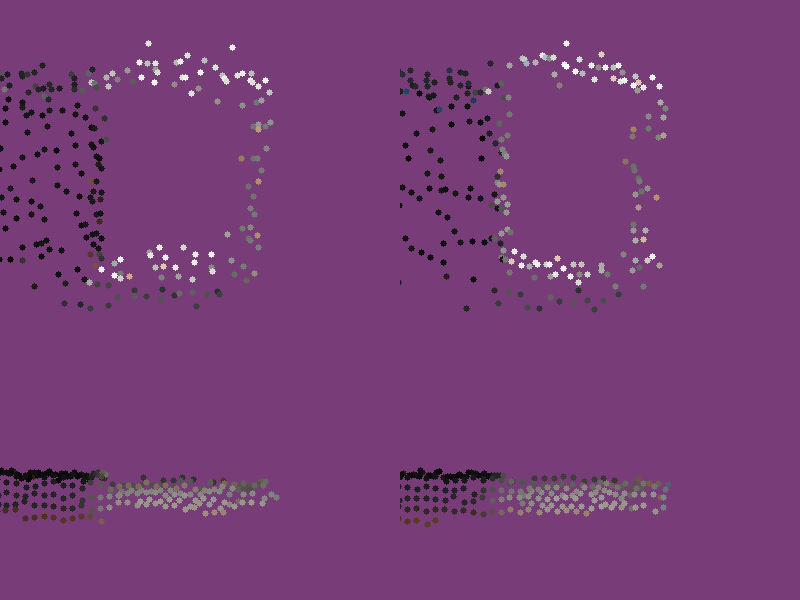

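Side clouds: in the right panel (rack y +37) the front wire stops at a nose at about (660,130). Below it the gate sits about 7 mm inset at (635,190), with a pivot at (655,265). The left panel is one straight, closed front wire. So the snap hook is the magnifier at scene (309,262), top (535,358). I'll confirm this and refine the poses with averaged depth.

Run:
```python
from h import *
A={}
for n in("scene","top"):
    cs=[cams.capture(n) for _ in range(10)]
    c=dict(cs[0]);z=np.stack([k["z_map"] for k in cs]);z[z<=0]=np.nan
    c["z_map"]=np.nan_to_num(np.nanmedian(z,0)).astype(np.float32);A[n]=c
    W=cloud(c);img=c["image"];np.savez(n+"1.npz",W=W,img=img)
    w=local(W,[.510,-.2613,0],0.0)*1000
    m=(abs(w[...,0])<60)&(abs(w[...,1])<90)&(abs(w[...,2]-42)<2.5)
    # keep orange wood only
    m&=(img[...,2].astype(int)-img[...,0]>40)&(img[...,1]>60)
    print(n,"rack",cv2.minAreaRect(w[m][:,:2].astype(np.float32)),"z",np.median(w[m][:,2]))
    for sy in(-1,1):
        m=(abs(w[...,0])<75)&(abs(w[...,1]-sy*37)<22)&(w[...,2]>50)&(w[...,2]<130)
        p=w[m];k=img[m];t=p[(k.max(1)<75)&(abs(p[:,2]-106)<3)]
        print(n,sy,"tabtop",len(t),t.min(0).round(1),t.max(0).round(1),cv2.minAreaRect(t[:,:2].astype(np.float32))[::2],np.median(t[:,2]))
        for z in range(60,116,6):
            q=p[(abs(p[:,2]-z)<3)&(p[:,0]>15)]
            if n=="scene" and len(q):print("   z",z,"front x med/max",np.median(q[q[:,0]>q[:,0].max()-8,0]).round(1),q[:,0].max().round(1))
    s=W*1000
    b=(s[...,0]>540)&(s[...,0]<760)&(s[...,1]>90)&(s[...,1]<230)
    q=s[b&(abs(s[...,2]-188)<3)];r=cv2.minAreaRect(q[:,:2].astype(np.float32));print(n,"post",r,np.median(q[:,2]))
    e=s[b&(abs(s[...,2]-167)<6)]
    yaw=np.radians(8.3);L=local(e,[*r[0],0],yaw)
    f=L[L[:,0]<L[:,0].min()+9];f2=f[abs(f[:,1])<20]
    print(" eye local to post centre (yaw8.3): bar x",np.median(f2[:,0]),f2[:,0].min(),f2[:,0].max(),"slope deg",np.degrees(np.polyfit(f2[:,1],f2[:,0],1)[0]),"z",np.median(f2[:,2]),"y",L[:,1].min(),L[:,1].max())
    fr=L[L[:,0]<-14]
    for sg in(-1,1):
        g=fr[(fr[:,1]*sg>16)&(fr[:,0]>fr[:,0].min()+10)];pf=np.polyfit(g[:,0],g[:,1],1);print("  wire",sg,np.median(g[:,1]),"slope deg",np.degrees(pf[0]))
for yaw in(0,8.3):
    for base in([np.pi,0,0],[0,np.pi,0]):
        o=(R.from_euler('z',yaw,degrees=True)*R.from_rotvec(base)).as_rotvec()
        print(yaw,base,[np.round(inverse_kinematics(p,o),2) for p in([.48,-.223,.2],[.55,.14,.2])])
```

```text
scene rack ((-2.340381622314453, 0.569000244140625), (140.76438903808594, 85.71356964111328), 89.94002532958984) z 42.00931885166392
scene -1 tabtop 35 [-48.8 -40.1 103.3] [-10.6 -30.2 107.7] ((-29.714630126953125, -35.17556381225586), 89.81262969970703) 106.11634512187717
   z 60 front x med/max 30.6 31.9
   z 66 front x med/max 32.5 32.8
   z 72 front x med/max 31.6 33.6
   z 78 front x med/max 33.7 34.6
   z 84 front x med/max 33.3 35.0
   z 90 front x med/max 33.3 35.7
   z 96 front x med/max 34.6 35.6
   z 102 front x med/max 34.3 35.8
   z 108 front x med/max 30.7 34.2
   z 114 front x med/max 17.1 18.8
scene 1 tabtop 34 [-50.9  33.4 103.4] [-13.5  43.9 107.8] ((-31.996910095214844, 38.27777862548828), 2.1670260429382324) 106.09805340209111
   z 60 front x med/max 30.0 32.9
   z 66 front x med/max 27.8 28.8
   z 72 front x med/max 27.7 28.7
   z 78 front x med/max 28.0 28.4
   z 84 front x med/max 27.2 28.3
   z 90 front x med/max 26.6 28.8
   z 96 front x med/max 34.6 36.2
   z 102 front x med/max 34.6 35.9
   z 108 front x med/max 31.1 34.8
scene post ((682.9739379882812, 160
[... 1064 characters left out ...]
73 z 168.2540629636713 y -33.083237832069536 30.01133233406905
  wire -1 -24.50543346707746 slope deg -0.46471501309754515
  wire 1 23.2730536654552 slope deg -1.0853209836751128
0 [3.141592653589793, 0, 0] [array([-0.48,  0.02,  1.96, -0.  ,  1.17,  1.09]), array([ 0.21,  0.09,  1.88, -0.  ,  1.17,  1.78])]
0 [0, 3.141592653589793, 0] [array([-0.48,  0.02,  1.96,  0.  ,  1.17, -2.05]), array([ 0.21,  0.09,  1.88, -0.  ,  1.17, -1.37])]
8.3 [3.141592653589793, 0, 0] [array([-0.48,  0.02,  1.96,  0.  ,  1.17,  0.94]), array([0.21, 0.09, 1.88, 0.  , 1.17, 1.63])]
8.3 [0, 3.141592653589793, 0] [array([-0.48,  0.02,  1.96, -0.  ,  1.17, -2.2 ]), array([ 0.21,  0.09,  1.88,  0.  ,  1.17, -1.51])]
```

Confirmed: at rack y +37 the gate is inset (x≈28) below a nose (x≈36) above z≈93 mm, while the other magnifier has a continuous front at x≈34. Now I'll grasp it.

Run:
```python
from h import *
o=[np.pi,0,0]
x,y=.4795,-.2235
manip.set_gripper(.05,35)
manip.move_pose([x,y,.20],o)
manip.move_linear([x,y,.063],rate=.1)
print(manip.state()["contact_force"])
manip.set_gripper(0.0,35)
s=manip.state();print(s["clock"],s["gripper_width"],s["grasp_force"],s["contact_force"],s["tool_pos"])
manip.move_linear([x,y,.105],rate=.06)
manip.move_linear([x,y,.22],rate=.15)
s=manip.state();print(s["clock"],s["gripper_width"],s["grasp_force"],s["contact_force"],s["moment"],s["tool_pos"],s["tcp_rot"])
ps=[]
for n in("scene","top"):
    c=cams.capture(n);W=cloud(c)*1000;img=c["image"]
    t=np.array(s["tool_pos"])*1000
    d=W-t
    # mag points relative to TCP, tab centre expected z +17
    m=(abs(d[...,0]-25)<60)&(abs(d[...,1])<9)&(d[...,2]<50)&(d[...,2]>-80)&(d[...,0]>23)
    q=d[m]; print(n,len(q))
    for z in range(-60,50,6):
        k=q[abs(q[:,2]-z)<3]
        if len(k)>1:print("  z",z,"x max",k[:,0].max().round(1),"med front",np.median(k[k[:,0]>k[:,0].max()-8,0]).round(1),"y",np.median(k[:,1]).round(1))
    cv2.imwrite(f"pics/{n}_lift.png",img)
c=cams.capture("scene");K=c["intrinsics"];p=rotm(c["orientation"]).T@(t/1000-c["position"]);u,v=int(p[0]/p[2]*K[0,0]+K[0,2]),int(p[1]/p[2]*K[1,1]+K[1,2])
cv2.imwrite("pics/lift.png",cv2.resize(c["image"][max(0,v-40):v+40,max(0,u-50):u+50],(750,600),interpolation=cv2.INTER_CUBIC))
```

```text
[-0.15645625  0.1343591   0.1540621 ]
5.8167 0.011712759666569263 34.99607115983963 [-0.05104455  0.46689411 -0.16458205] [ 0.47949223 -0.22348592  0.06303575]
7.5833 0.011755357987699317 34.99622116796672 [ 0.3279145  -0.60773758 -1.23791239] [ 0.01730758  0.09228825 -0.04522102] [ 0.47876653 -0.22309     0.21874553] [-3.14059900e+00 -2.05131067e-05  2.95224024e-03]
scene 201
  z -54 x max 49.9 med front 49.2 y 3.7
  z -48 x max 53.5 med front 51.5 y 3.8
  z -42 x max 53.0 med front 49.7 y 1.3
  z -36 x max 51.0 med front 49.5 y 0.7
  z -30 x max 53.5 med front 49.4 y 1.5
  z -24 x max 53.7 med front 51.4 y 1.1
  z -18 x max 53.8 med front 51.8 y 3.2
  z -12 x max 53.5 med front 50.7 y 3.1
  z -6 x max 59.3 med front 56.1 y 2.7
  z 0 x max 63.8 med front 60.3 y 0.4
  z 6 x max 61.3 med front 57.7 y -0.6
  z 12 x max 57.5 med front 56.7 y 1.0
  z 18 x max 59.0 med front 58.5 y 2.2
  z 24 x max 60.9 med front 58.9 y 1.1
  z 30 x max 66.8 med front 65.3 y 0.3
  z 36 x max 66.4 med front 64.5 y 2.6
  z 42 x max 67.1 med front 63.2 y 0.2
  z 48 x max 59.8 med front 56.8 y 1.2
top 54
  z -36 x max 53.3 med front 50.7 y 4.6
  z -24 x max 52.1 med front 49.7 y 4.4
  z 0 x max 64.3 med front 58.9 y 1.0
  z 6 x max 61.1 med front 58.7 y 0.7
  z 12 x max 60.1 med front 57.7 y 1.5
  z 24 x max 61.1 med front 59.8 y 3.1
  z 30 x max 60.5 med front 59.5 y 1.3
  z 36 x max 66.7 med front 64.4 y 3.0
  z 42 x max 66.3 med front 63.5 y 0.9
  z 48 x max 60.7 med front 56.4 y 0.6
```

View pics/lift.png

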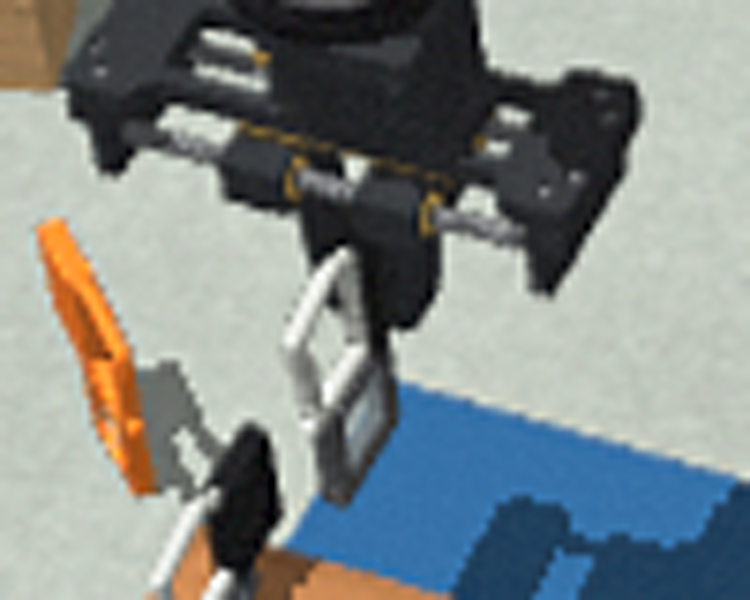

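The hook hangs upright in the grip: nose at (290,345), gate below it, pivot at (310,420). Next I'll carry it to the eye and push with force feedback.

```bash
cat >> h.py <<'E'
YAW=np.radians(7.8);C=np.array([.6844,.1607]);U=np.array([np.cos(YAW),np.sin(YAW)])
OB=(R.from_euler('z',YAW)*R.from_rotvec([np.pi,0,0])).as_rotvec()
def at(d,z): return [*(C+U*d),z]
def fx():
    f=np.mean([ (manip.dwell(.01),manip.state()["contact_force"])[1] for _ in range(4)],0)
    return np.array([f[:2]@U,f[:2]@[-U[1],U[0]],f[2]])
E
python3 - <<'E'
from h import *
manip.move_pose(at(-.200,.215),OB)
manip.move_linear(at(-.185,.149),rate=.12)
manip.move_linear(at(-.155,.149),rate=.06)
manip.dwell(.2);f0=fx();print("base",f0,manip.state()["clock"])
np.save("f0.npy",f0)
d=-.155
for i in range(20):
    d+=.0015;manip.move_linear(at(d,.149),rate=.03)
    f=fx()-f0;print(round(d*1000,1),f.round(2))
    if f[0]<-2 or abs(f).max()>6:break
s=manip.state();print(s["clock"],s["tool_pos"])
c=cams.capture("scene");K=c["intrinsics"]
p=rotm(c["orientation"]).T@(np.array([*(C+U*-.085),.165])-c["position"]);u,v=int(p[0]/p[2]*K[0,0]+K[0,2]),int(p[1]/p[2]*K[1,1]+K[1,2])
cv2.imwrite("pics/touch.png",cv2.resize(c["image"][v-40:v+40,u-50:u+50],(750,600),interpolation=cv2.INTER_CUBIC))
E
```

```text
base [-0.13017849  0.11442974 -1.62595565] 10.675
-153.5 [ 0.25 -0.53 -0.31]
-152.0 [ 0.5  -0.04  0.33]
-150.5 [ 0.13 -0.14 -0.06]
-149.0 [-0.14 -0.31  0.21]
-147.5 [ 0.25  0.07 -0.15]
-146.0 [ 0.27 -0.1   0.25]
-144.5 [ 0.43 -0.36 -0.21]
-143.0 [-0.42  0.03  0.2 ]
-141.5 [-3.28 -0.11  1.17]
13.225 [0.54345646 0.14137219 0.14870298]
```

View pics/touch.png

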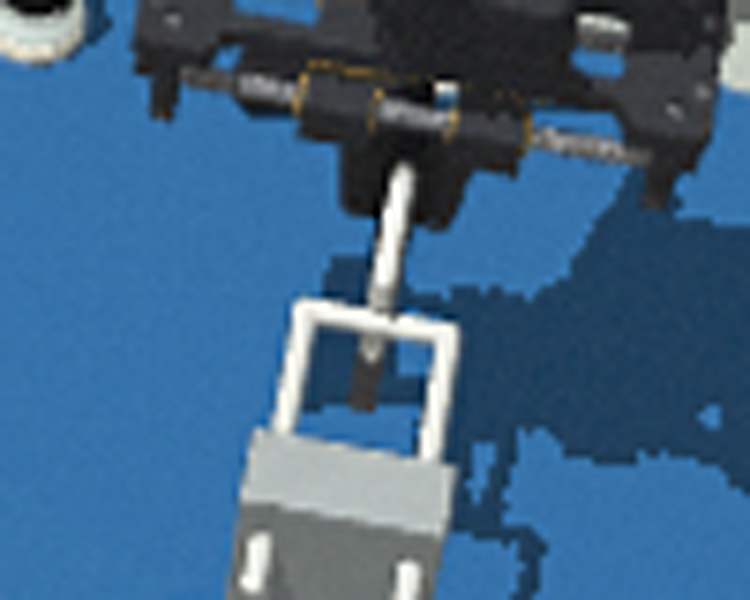

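Contact came at d = −142 mm, as predicted. The hook is centred between the side wires, with its nose just above the bar at (385,305). I'll continue pushing with a force limit.

Run:
```python
from h import *
f0=np.load("f0.npy");d=-.1415
while d<-.1075:
    d+=.001;manip.move_linear(at(d,.149),rate=.03)
    f=fx()-f0;print(round(d*1000,1),f.round(1),end="; ")
    if np.linalg.norm(f)>11:print("STOP");break
    if d>-.113 and f[0]>-1.5: print("snap?");break
s=manip.state();print(s["clock"],s["tool_pos"],s["gripper_width"])
```

```text
-140.5 [-5.5 -0.3  2.6]; -139.5 [-5.7 -0.4  2.1]; -138.5 [-5.9 -0.2  2.4]; -137.5 [-5.9  0.   2.2]; -136.5 [-6.4  0.   2.5]; -135.5 [-6.9 -0.2  2.2]; -134.5 [-7.3 -0.1  2. ]; -133.5 [-7.2 -0.5  1.5]; -132.5 [-6.9 -0.1  0.8]; -131.5 [-7.1  0.2  0.4]; -130.5 [-6.9  0.2  0.2]; -129.5 [-6.9  0.   0. ]; -128.5 [-6.7 -0.1 -0.4]; -127.5 [-6.9 -0.1 -0.5]; -126.5 [-6.7 -0.7 -1.3]; -125.5 [-5.8  0.1 -1.3]; -124.5 [-5.5 -0.2 -1.8]; -123.5 [-5.9 -0.  -1.9]; -122.5 [-6.3 -0.1 -1.6]; -121.5 [-5.6  0.1 -2.2]; -120.5 [-5.1  0.  -2.6]; -119.5 [-5.2 -0.1 -2.6]; -118.5 [-5.3  0.  -2.5]; -117.5 [-5.1 -0.4 -2.6]; -116.5 [-5.5 -0.2 -3. ]; -115.5 [-4.8 -0.3 -2.8]; -114.5 [-5.  -0.5 -2.9]; -113.5 [-4.8 -0.1 -3. ]; -112.5 [-3.2  0.4 -3.9]; -111.5 [-2.1 -0.5 -3.9]; -110.5 [-0.6 -0.2 -4.9]; snap?
22.0583 [0.57554061 0.1457941  0.14918566] 0.012066880991615602
```

Run:
```python
from h import *
f0=np.load("f0.npy");d=-.1105
while d<-.1045:
    d+=.0007;manip.move_linear(at(d,.149),rate=.03)
    f=fx()-f0;print(round(d*1000,1),f.round(1),end="; ")
    if np.linalg.norm(f)>9:print("STOP");break
    if np.linalg.norm(f)<1.2:print("snapped");break
s=manip.state();print(s["clock"])
```

```text
-109.8 [-0.1 -0.5 -5.4]; -109.1 [ 0.2  0.  -5.1]; -108.4 [ 0.8 -0.  -5.4]; -107.7 [0.6 0.3 0. ]; snapped
23.1917
```

Run:
```python
from h import *
f0=np.load("f0.npy");d=-.1115
manip.move_linear(at(d,.149),rate=.03);print("back",(fx()-f0).round(2))
z=.149-.016
manip.move_linear(at(d,z),rate=.04);print("dn16",(fx()-f0).round(2))
for i in range(14):
    z-=.001;manip.move_linear(at(d,z),rate=.03);f=fx()-f0;print(round(z*1000),f.round(2),end="; ")
    if f[2]>1.0:break
s=manip.state();print(s["clock"],s["tool_pos"])
c=cams.capture("scene");K=c["intrinsics"]
p=rotm(c["orientation"]).T@(np.array([*(C+U*-.085),.165])-c["position"]);u,v=int(p[0]/p[2]*K[0,0]+K[0,2]),int(p[1]/p[2]*K[1,1]+K[1,2])
cv2.imwrite("pics/low.png",cv2.resize(c["image"][v-40:v+40,u-50:u+50],(750,600),interpolation=cv2.INTER_CUBIC))
```

```text
back [ 0.35  0.4  -0.1 ]
dn16 [ 0.25 -0.49 -0.05]
132 [ 0.   -0.06 -0.11]; 131 [ 0.42  0.18 -0.06]; 130 [ 0.16 -0.14 -0.12]; 129 [ 0.35  0.18 -0.34]; 128 [ 0.24 -0.09  0.17]; 127 [ 0.19 -0.53  0.43]; 126 [-1.49 -0.56  5.08]; 26.0667 [0.57420625 0.14561024 0.12660816]
```

View pics/low.png

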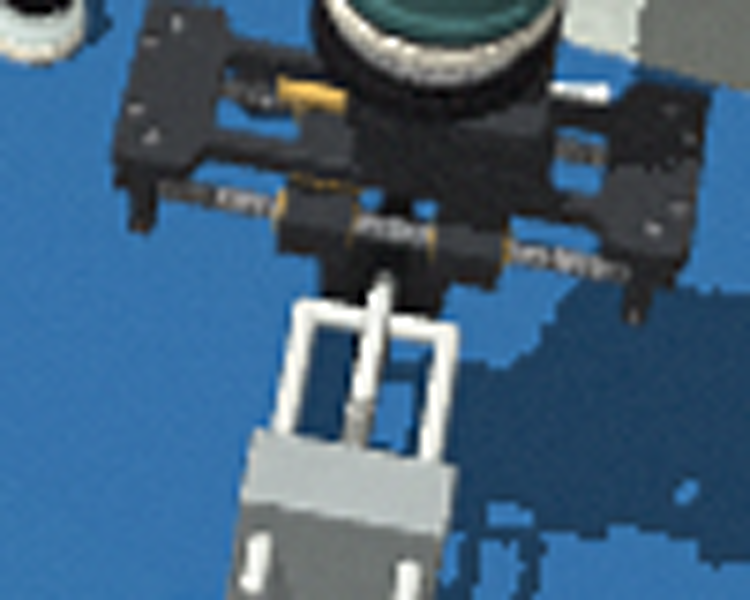

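The bar is inside the closed hook, and the upper wire rests on it at (380,320). Now I'll release it gently and retreat.

Run:
```python
from h import *
d=-.1115
manip.move_linear(at(d,.1268),rate=.03)
manip.set_gripper(0.0,10);manip.set_gripper(0.0,3);manip.dwell(.5)
print(manip.state()["contact_force"]-[0,0,0])
manip.set_gripper(.018);manip.dwell(.3);manip.set_gripper(.045);manip.dwell(.7)
manip.move_linear(at(d,.20),rate=.06)
manip.move_linear(at(d-.12,.26),rate=.15)
manip.dwell(2.5);print(manip.state()["clock"])
im=[]
for n in("scene","top"):
    c=cams.capture(n);K=c["intrinsics"]
    p=rotm(c["orientation"]).T@(np.array([*(C+U*-.085),.165])-c["position"]);u,v=int(p[0]/p[2]*K[0,0]+K[0,2]),int(p[1]/p[2]*K[1,1]+K[1,2])
    im.append(cv2.resize(c["image"][v-40:v+40,u-30:u+30],(400,533),interpolation=cv2.INTER_CUBIC))
cv2.imwrite("pics/end.png",np.hstack(im))
```

```text
[ 0.72542231 -0.85258141  1.18245632]
34.0833
```

View pics/end.png

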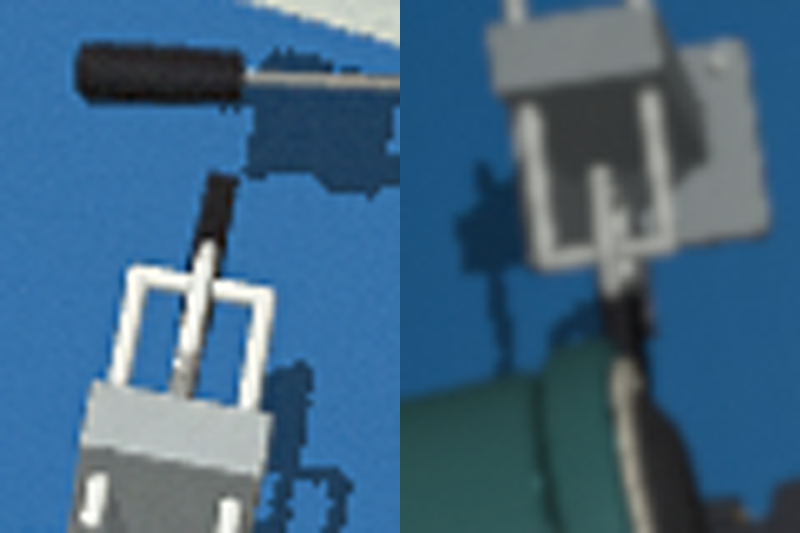

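The magnifier hangs from the front bar at (200,285), with the tab free at (215,205) and the gripper clear. I'll hand the job in.

```bash
python3 -c "
from h import *
manip.dwell(2);print(order.close_job(),manip.state()['clock'])"
```

```text
the job is handed in; nothing more can be done
the job is handed in; nothing more can be done
```

The snap-hook magnifier is clipped onto the eye's front bar and hangs freely; the push peaked at about 7.6 N, and I handed the job in at about 36 s, with no verdict shown.

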